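# Close the filter cell: lower the long top plate onto its two guide pins

### The arm

A 6-joint arm with a two-finger parallel gripper is mounted at the origin on the work surface. World frame = base frame: x ahead of the robot, y to its left, z up, the work surface at z = 0. Lengths are in m, angles in rad, forces in N, time in s.
With the tool pointing down it reaches from about 0.275 to 1 m from the base axis. Payload 8.4 kg.
Tool frame: the origin (TCP) lies on the mounting face of the last link; the fingertips stand 173 mm ahead of it and the grasp point (between the pads) lies 155 mm ahead of it; y points along the fingers, x is the direction in which the jaws open and shut, and the axes are right-handed (so a half turn about y gives the same grasp; the last joint's range is limited). The gripper opens to 85 mm and grips with 20 to 120 N. Pads are 22 mm wide; open, the fingers measure 114 mm over their backs; the gripper's body (76 mm by 85 mm) begins 54 mm behind the grasp point. The pads swing forward as they close: fully open they stand 13 mm farther back than shut.
Start: joints at [-1.27, 0.353, 1.633, -0, 1.155, -0.002], TCP at [0.186, -0.597, 0.405] pointing down, gripper open.
Joint ranges: [-2.63, 2.63], [-0.92, 2.1], [0.06, 2.66], [-1.3, 4.44], [0, 2.69], [-3.02, 3.02]. Speed limits (rad/s): [2.22, 2.22, 2.79, 3.14, 3.14, 3.14].

### API

Orientations are given as a rotation vector (axis times angle).
In Python, from rig import arm gives the robot as it stands. The module is installed in compiled form; this text tells all that it offers. Calls block until the motion is done:
- arm.move_to(position, orientation): joint-space move of the TCP to a pose.
- arm.move_straight(position, rate=0.15, ori=None, f_stop=None): straight line of the TCP; ori=None keeps the orientation; rate is the mean speed in m/s. With f_stop (N) it stops when the force on the tool has changed by that much, and returns True; else False.
- arm.move_j(angles): joint-space move.
- arm.gripper_open() and arm.gripper_close(): open the fingers fully, or close them until they stop; the grip force is fixed at half the most.
- arm.pause(seconds).
- arm.ik(position, orientation): joint angles nearest the present ones, or None.
- arm.state(): the state.
- arm.capture(name): name is "side" or "top" or "wrist"; returns a dict with "color" (400x640x3 uint8, blue, green, red), "K" (3x3 intrinsics, pixels), "k1" (the pictures are not rectified: a ray, as slopes to the right and down, at radius r is drawn at 1 + k1 r^2 times it, then the intrinsics apply), "cam_to_world" (4x4, takes a point from camera to world coordinates). Camera axes: x right, y up, looking along -z (the intrinsics and any distortion apply to the point x, -y, -z); pixel columns grow to the right and rows downward; lengths in m; the calibration is good to about 2 mm. A picture is of the moment at which its call begins. There is no depth.
A pose or a line that the arm cannot do raises arm.PlanningError and nothing moves.
- arm.finish_job(): hands the job in, once; it reports no verdict.
Trained networks look in the newest picture that a camera, given by its name, has taken for a name from the list of things; names that differ only in an ending like _2 or _b are one class to them, and where a whole thing is asked for, a point or a joint stands for the part that bears it (a point fixed in the world has none). Each returns a list of dicts, best first, with "p" (0 to 1); they miss things now and then, are a little off and sometimes report something else, mostly with a low value. They report only what shows in the picture. A call takes as long as a camera call. They do not tell look-alikes from the thing itself.
- arm.recognise(camera, query): "centre" ([x, y, z] in m, in world coordinates, good to about 4 mm: the middle of the surface that is visible of it).
The state is a dict: "time": time; "qpos": joint angles; "qd": joint speeds; "effort": joint torques, N m; "eef_pos": TCP position; "eef_rot": TCP orientation; "contact_force": force on the tool from outside, world axes, zero at the start; "wrist_torque": the same for the moment, N m; "gripper_width": finger opening in m.
Only numpy, scipy, OpenCV 4.12 (cv2) and the standard library are available. Lean on these libraries where they do the work, as an engineer would, in place of code of your own. Each camera call takes 0.05 s, during which the arm holds its last target.

### The job

Close the filter cell: pick up the long top plate (the longer of the two loose aluminium plates with a black grip) and, keeping it level, lower it gently over the two upright pins of the steel base until it lies flat and fully home on the base; do not drop it. Then let go of it. Leave the short plate where it lies.

Things in the scene. Friction and masses are not known exactly. Their poses are not given: they have to be found in the camera images.
- long_plate_grip (a point): Grip centre of the loose long plate: aluminium, 170 x 76 x 12 mm, 0.3-0.6 kg, flat on the bench; two 24 mm through holes on its long axis, 60 mm either side of centre. Black grip block on its centre, 52 long x 18 wide x 46 high. Point: plate centre, 38 mm above the underside, 20 below the grip's top. x along the plate (line of holes), y across (pinch the grip along y), z up. Ends alike.
- cell_base: Fixed dark steel base 190 x 96 x 20 mm, white disc in a black ring on top. Two upright bright pins 60 mm either side of centre along its length, 14 mm thick, 40 mm above the block (tips 60 mm above the bench), the upper 18 mm tapering to 6 mm. Origin: centre of underside, at bench level. x along the line of pins, z up. With the plate home its grip centre is 58 mm above this origin.
- short_plate_grip (a point): Grip centre of the short plate, to be left alone: like the long plate, same grip and heights, but only 124 mm long, holes 84 mm apart. Point and axes as for the long plate.
There are look-alikes about, which are no part of the job. Leave any green look-alike of the part that bears long_plate_grip alone.

How it is judged:
On the way:
1. the long plate is held above the pins of the base, roughly over it (z of long_plate_grip in the frame of cell_base above 0.085 m and horizontal distance between long_plate_grip and cell_base below 0.04 m), for 0.05 s.
At the end, for the whole second after the job is handed in: The long plate lies at rest on the base with both pins through its holes: its centre within 10 mm of the base's centre, its length within 10 degrees of the base's, level within 6 degrees, its height within 5 mm of fully home (grip centre 58 mm above the base's origin) (horizontal distance between long_plate_grip and cell_base below 0.01 m and z of long_plate_grip in the frame of cell_base between 0.053 and 0.063 m and angle between the x axis of long_plate_grip and the x axis of cell_base, either way round below 0.175 rad and angle between long_plate_grip's own z axis and vertical below 0.1 rad and linear speed of long_plate below 0.02 m/s); the robot touches nothing.
It fails at once if the long plate is tilted more than 20 degrees (angle between long_plate_grip's own z axis and vertical above 0.35 rad).
It fails at once if the long plate is dropped or slammed down the pins (faster than 0.5 m/s once it is over the pins' tips or lower) (horizontal distance between long_plate_grip and cell_base below 0.03 m and z of long_plate_grip in the frame of cell_base below 0.095 m and linear speed of long_plate above 0.5 m/s).
It fails at once if the short plate is moved by more than 20 mm (distance of short_plate_grip from where it was at the start of the episode above 0.02 m).
It also fails if it takes over 46 s, if anything falls off the work surface, if the arm or the gripper's body presses on something with over 40 N, if the wrist force passes 120 N, or if a joint passes its speed limit or range.

## Working session

There is one attempt and no reset: what is moved stays moved. The work goes in short steps, each a Python script; the robot and the scene stay as the last script left them, time stands still between calls to the robot, and variables do not carry over. Pictures are saved under pics/ and viewed, and the job is handed in when it is done.

```bash
mkdir -p pics
python3 - <<'E'
from rig import arm
import cv2,numpy as np
for n in ["top","side","wrist"]:
    c=arm.capture(n); cv2.imwrite(f"pics/{n}0.png",c["color"]); np.savez(f"pics/{n}0.npz",**c)
    print(n,c["K"][0],c["K"][1],c["k1"],np.round(c["cam_to_world"],3).tolist())
    for q in ["long_plate_grip","cell_base","short_plate_grip"]:
        print(q,[(np.round(d["centre"],3).tolist(),round(d["p"],2)) for d in arm.recognise(n,q)])
print(arm.state()["time"],arm.state()["eef_rot"])
E
```

```text
top [433.18025556   0.         320.97531971] [  0.         433.18025556 196.7839397 ] -0.06278825230210833 [[0.004, 0.997, -0.072, 0.363], [-1.0, 0.005, 0.003, -0.006], [0.004, 0.072, 0.997, 1.191], [0.0, 0.0, 0.0, 1.0]]
long_plate_grip [([0.313, 0.342, 0.017], 0.94), ([0.529, 0.453, 0.008], 0.89), ([0.516, -0.013, 0.019], 0.84), ([0.275, -0.302, 0.011], 0.64), ([0.449, -0.456, 0.01], 0.6), ([0.507, -0.226, 0.021], 0.49)]
cell_base [([0.508, -0.231, 0.019], 0.63)]
short_plate_grip [([0.509, 0.267, 0.009], 0.77)]
side [414.51505498   0.         317.20398642] [  0.         414.51505498 206.93001766] -0.10057058778738003 [[-0.997, 0.059, -0.056, 0.365], [-0.081, -0.714, 0.695, 0.749], [0.001, 0.698, 0.717, 0.842], [0.0, 0.0, 0.0, 1.0]]
long_plate_grip [([0.278, -0.292, 0.01], 0.97), ([0.457, -0.448, 0.012], 0.9), ([0.311, 0.355, 0.012], 0.79), ([0.548, 0.456, 0.011], 0.68), ([0.516, -0.004, 0.015], 0.63)]
cell_base [([0.509, -0.214, 0.024], 0.79)]
short_plate_grip [([0.51, 0.281, 0.013], 0.96)]
wrist [345.40434688   0.         321.13881038] [  0.         345.40434688 200.54033712] -0.007080481638205791 [[0.298, 0.905, 0.303, 0.265], [-0.955, 0.283, 0.093, -0.572], [-0.001, -0.317, 0.948, 0.373], [0.0, 0.0, 0.0, 1.0]]
long_plate_grip [([0.242, -0.341, 0.016], 0.7)]
cell_base []
short_plate_grip []
0.6 [-1.33740903  0.98324931 -0.98337191]
```

View pics/top0.png

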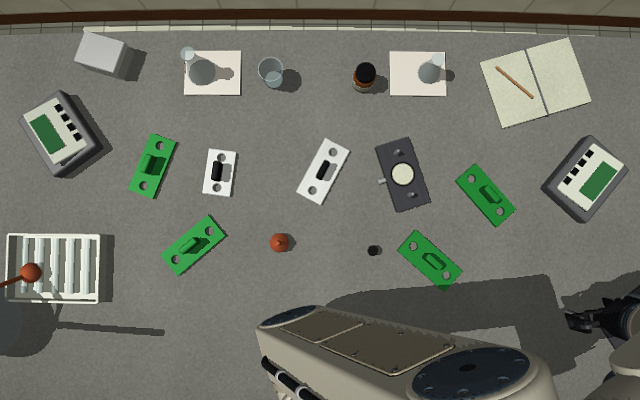

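View pics/side0.png

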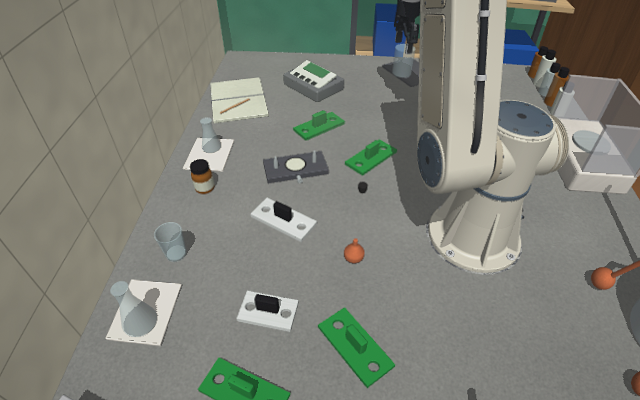

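View pics/wrist0.png

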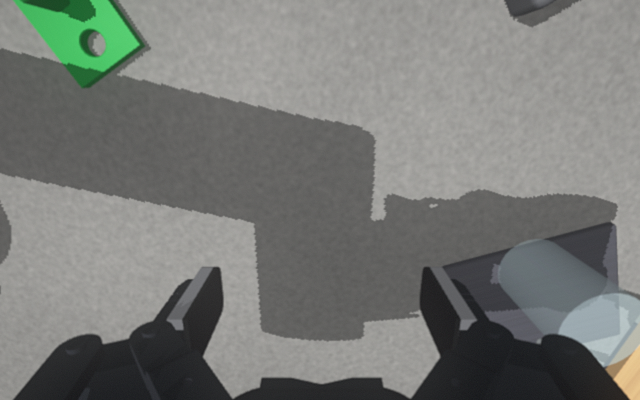

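Candidates for the long plate in the top view are the white plate at (323,171), the shorter white plate at (220,172), and the green look-alikes at (153,166), (194,245), (486,195) and (430,259). By the description I choose (323,171). The base is at (403,174). Next I'll check a close crop and measure lengths.

```bash
cat > h.py <<'E'
import numpy as np,cv2
def px2w(c,uv,z):
    K=c["K"];T=c["cam_to_world"];k=float(c["k1"])
    uv=np.atleast_2d(np.array(uv,float)).reshape(-1,1,2)
    p=cv2.undistortPoints(uv,K,np.array([k,0,0,0.])).reshape(-1,2)
    d=np.c_[p[:,0],-p[:,1],-np.ones(len(p))]@T[:3,:3].T
    o=T[:3,3]; return o+d*((z-o[2])/d[:,2])[:,None]
def w2px(c,P):
    T=np.linalg.inv(c["cam_to_world"]);P=np.atleast_2d(P)
    q=P@T[:3,:3].T+T[:3,3]; q=q*[1,-1,-1]
    return cv2.projectPoints(q.reshape(-1,1,3),np.zeros(3),np.zeros(3),c["K"],np.array([float(c["k1"]),0,0,0.]))[0].reshape(-1,2)
E
python3 - <<'E'
import numpy as np,cv2
from h import *
c=np.load("pics/top0.npz");im=c["color"]
cv2.imwrite("pics/crop1.png",cv2.resize(im[125:225,190:440],None,fx=3.2,fy=3.2,interpolation=cv2.INTER_CUBIC))
g=im.astype(int); m=((g.min(2)>150)).astype(np.uint8); m[:130]=0;m[215:]=0;m[:,:195]=0;m[:,360:]=0
cs,_=cv2.findContours(m,cv2.RETR_EXTERNAL,cv2.CHAIN_APPROX_NONE)
for k in cs:
    if cv2.contourArea(k)<200: continue
    W=px2w(c,k.reshape(-1,2),0.012)
    r=cv2.minAreaRect((W[:,:2]*1000).astype(np.float32)); print("plate",r,cv2.boundingRect(k))
E
```

```text
plate ((515.8784790039062, 271.7851257324219), (76.80201721191406, 125.9044189453125), 82.85930633544922) (202, 148, 34, 49)
plate ((520.3447875976562, -12.602493286132812), (77.0859146118164, 171.28817749023438), 62.115543365478516) (296, 138, 53, 67)
```

View pics/crop1.png

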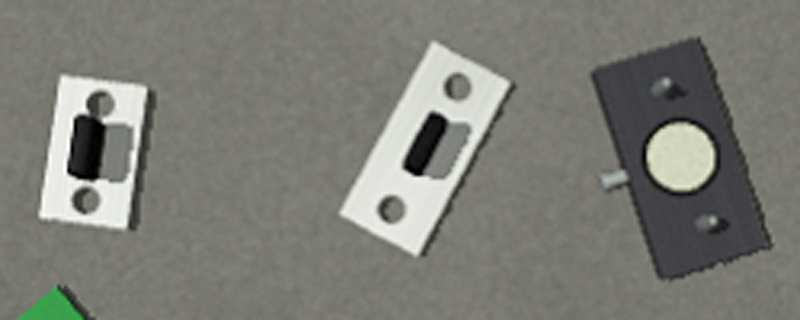

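The crop confirms it: the plate at crop (427,150) is aluminium with a black grip and measures 171 x 77 mm. The other measures 126 x 77 mm, so it is the short plate. The dark base, with its disc at crop (680,156), has pins at (667,88) and (712,222). I'll look at both from the wrist.

```bash
cat >> h.py <<'E'
from scipy.spatial.transform import Rotation as R
def ori(a):
    x=np.array([np.cos(a),np.sin(a),0]);z=np.array([0,0,-1.]);return R.from_matrix(np.c_[x,np.cross(z,x),z]).as_rotvec()
E
python3 - <<'E'
from rig import arm
from h import *
c=np.load("pics/top0.npz");im=c["color"]
# disc
g=im[150:200,385:425].min(2); m=(g>140).astype(np.uint8)
cs,_=cv2.findContours(m,cv2.RETR_EXTERNAL,cv2.CHAIN_APPROX_NONE);k=max(cs,key=cv2.contourArea)
M=cv2.moments(k);print("disc",px2w(c,[M['m10']/M['m00']+385,M['m01']/M['m00']+150],0.02))
for a in [62.1,-117.9]:
    for p in [(0.52,-0.0126,0.193),(0.51,-0.23,0.35)]:
        q=arm.ik(p,ori(np.radians(a)));print(a,None if q is None else np.round(q,2))
for a in [108,-72]:
    q=arm.ik((0.51,-.23,.25),ori(np.radians(a)));print(a,None if q is None else np.round(q,2))
print(R.from_rotvec(arm.state()["eef_rot"]).as_matrix().round(2))
E
```

```text
disc [[ 0.51284233 -0.23140182  0.02      ]]
62.1 [0.17 0.8  2.29 3.8  1.53 1.54]
62.1 [-0.4   0.4   2.28  3.24  1.11  1.53]
-117.9 [-0.14  0.92  1.64  0.41  2.12  1.79]
-117.9 [-0.44  0.75  1.52  0.07  2.45  1.63]
108 [-0.68  0.67  2.16  2.12  1.4   1.83]
-72 [-0.26  0.85  1.61 -0.7   2.13  1.15]
[[ 0.3   0.    0.95]
 [-0.95 -0.    0.3 ]
 [ 0.   -1.    0.  ]]
```

The tool's y axis is the approach direction, so I'll fix the helper.

```bash
cat >> h.py <<'E'
def ori(a):
    x=np.array([np.cos(a),np.sin(a),0]);y=np.array([0,0,-1.]);return R.from_matrix(np.c_[x,y,np.cross(x,y)]).as_rotvec()
E
python3 - <<'E'
from rig import arm
from h import *
for a in [62.1,-117.9]:
    for p in [(0.52,-0.0126,0.193),(0.51,-0.23,0.35)]:
        q=arm.ik(p,ori(np.radians(a)));print(a,None if q is None else np.round(q,2))
for a in [108,-72]:
    q=arm.ik((0.51,-.23,.25),ori(np.radians(a)));print(a,None if q is None else np.round(q,2))
E
```

```text
62.1 [-0.03  0.5   2.    0.    0.64 -1.11]
62.1 [-0.43  0.31  1.83  0.    1.   -1.51]
-117.9 [-0.03  0.5   2.   -0.    0.64  2.03]
-117.9 [-0.43  0.31  1.83  0.    1.    1.63]
108 [-0.43  0.45  1.89 -0.    0.8  -2.31]
-72 [-0.43  0.45  1.89 -0.    0.8   0.83]
```

Run:
```python
from rig import arm
from h import *
for n,p,a in [("base",(0.512,-0.231,0.42),-72),("plate",(0.52,-0.0126,0.40),-117.9)]:
    arm.move_to(p,ori(np.radians(a)))
    c=arm.capture("wrist");cv2.imwrite(f"pics/w_{n}.png",c["color"]);np.savez(f"pics/w_{n}.npz",**c)
print(arm.state()["time"])
```

```text
3.5917
```

View pics/w_base.png

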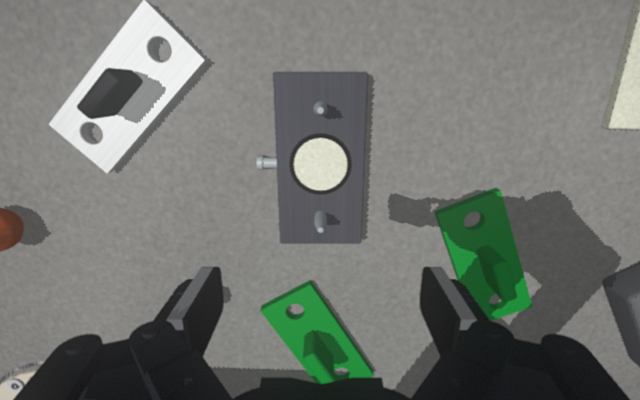

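View pics/w_plate.png

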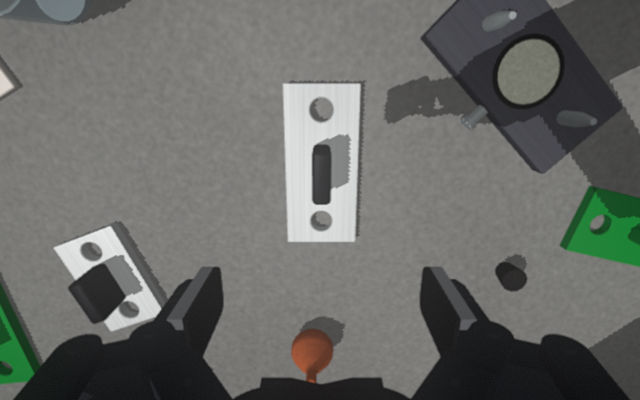

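The base view shows the disc at (321,164), pin tips near (320,105) and (320,229), and block edges at rows 72 and 243. The plate view shows holes at (321,109) and (321,220) and the grip at (321,175). Both sit nearly square to the jaws. Now I'll measure precisely.

Run:
```python
from h import *
c=np.load("pics/w_plate.npz");im=c["color"]
m=(im.min(2)>150).astype(np.uint8);m[:70]=0;m[250:]=0;m[:,:270]=0;m[:,370:]=0
cs,_=cv2.findContours(m,cv2.RETR_EXTERNAL,cv2.CHAIN_APPROX_NONE);k=max(cs,key=cv2.contourArea)
W=px2w(c,k.reshape(-1,2),0.012);print("plate",cv2.minAreaRect((W[:,:2]*1000).astype(np.float32)))
cr=lambda n,im,y0,y1,x0,x1:cv2.imwrite(n,cv2.resize(im[y0:y1,x0:x1],None,fx=3,fy=3,interpolation=cv2.INTER_CUBIC))
# top image block + plate
for nm,box in [("w_base",(60,250,262,375)),("top0",(130,215,370,440))]:
    b=np.load(f"pics/{nm}.npz");im=b["color"];y0,y1,x0,x1=box
    sub=im[y0:y1,x0:x1].astype(int); 
    hsv=cv2.cvtColor(im[y0:y1,x0:x1],cv2.COLOR_BGR2HSV)
    # block: bluish dark
    m=((sub[:,:,0]-sub[:,:,2]>3)&(sub.max(2)<110)&(sub.max(2)>45)).astype(np.uint8)
    m=cv2.morphologyEx(m,cv2.MORPH_OPEN,np.ones((5,5)))
    cs,_=cv2.findContours(m,cv2.RETR_EXTERNAL,cv2.CHAIN_APPROX_NONE);k=max(cs,key=cv2.contourArea)
    W=px2w(b,k.reshape(-1,2)+[x0,y0],0.02);print(nm,"block",cv2.minAreaRect((W[:,:2]*1000).astype(np.float32)),cv2.boundingRect(k))
    d=((sub.min(2)>130)).astype(np.uint8);cs,_=cv2.findContours(d,cv2.RETR_EXTERNAL,cv2.CHAIN_APPROX_NONE);k=max(cs,key=cv2.contourArea)
    M=cv2.moments(k);print("disc",px2w(b,[M['m10']/M['m00']+x0,M['m01']/M['m00']+y0],0.02))
b=np.load("pics/w_base.npz");cr("pics/wb.png",b["color"],60,250,250,380)
g=cv2.cvtColor(b["color"],cv2.COLOR_BGR2GRAY)
P=px2w(b,[(320,105),(320,229)],0.06);print(P,np.hypot(*(P[0]-P[1])[:2]),P.mean(0))
```

```text
plate ((519.8064575195312, -12.113334655761719), (77.26509857177734, 169.78575134277344), 62.100399017333984)
w_base block ((511.951171875, -230.40267944335938), (186.27330017089844, 93.89230346679688), 17.90257453918457) (12, 13, 93, 170)
disc [[ 0.51227066 -0.23022387  0.02      ]]Traceback (most recent call last):
  File "<stdin>", line 15, in <module>
ValueError: max() iterable argument is empty
```

Run:
```python
from rig import arm
from h import *
b=np.load("pics/w_base.npz")
P=px2w(b,[(320,105),(320,229)],0.06);print("pins",P.round(4).tolist(),np.hypot(*(P[0]-P[1])[:2]),P.mean(0))
cv2.imwrite("pics/wb.png",cv2.resize(b["color"][60:250,250:380],None,fx=3,fy=3))
o=ori(np.radians(-117.9))
arm.move_straight((0.5198,-0.0122,0.30),ori=o)
print(arm.move_straight((0.5198,-0.0122,0.193),rate=0.1,f_stop=10))
s=arm.state();print(s["eef_pos"],s["contact_force"])
arm.gripper_close();s=arm.state();print(s["gripper_width"],s["contact_force"],s["time"])
arm.move_straight((0.5198,-0.0122,0.29),rate=0.1)
s=arm.state();print(s["gripper_width"],s["contact_force"],s["wrist_torque"],s["time"],s["eef_pos"])
c=arm.capture("wrist");cv2.imwrite("pics/w_held.png",c["color"]);np.savez("pics/w_held.npz",**c)
c=arm.capture("side");cv2.imwrite("pics/s_held.png",c["color"])
```

```text
pins [[0.5731, -0.2107, 0.06], [0.4554, -0.2487, 0.06]] 0.12361048977259842 [ 0.51424759 -0.22969363  0.06      ]
False
[ 0.52011758 -0.01221171  0.1935233 ] [-0.11777058 -0.00278189  0.04278433]
0.017083746716642544 [-0.29529944  0.43659383  5.0273758 ] 6.25
0.01753633739662423 [-0.12581967  0.3048044  -5.34912652] [-0.01755635 -0.02040083  0.01635441] 7.3667 [ 0.51943287 -0.01218531  0.28935108]
```

View pics/w_held.png

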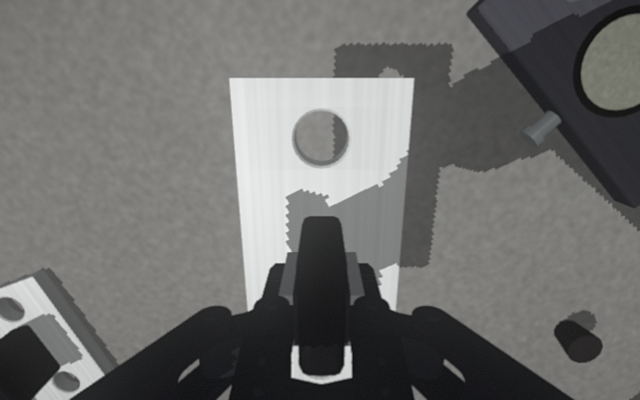

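View pics/s_held.png

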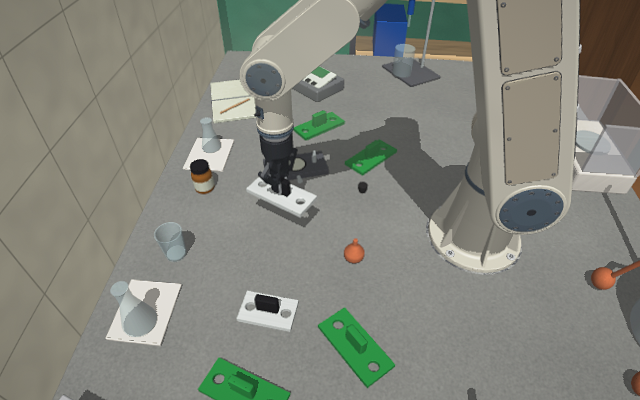

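View pics/wb.png

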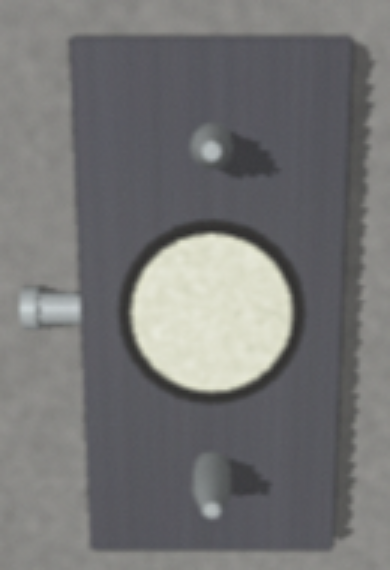

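The plate is held level, with the far hole at wrist (320,138) and the far edge at row 78. Pin tips, refined from the crop, are (320.3,110) and (320.5,230). I'll check the plate's offset in the hand, then move over the base.

Run:
```python
from rig import arm
from h import *
b=np.load("pics/w_base.npz")
P=px2w(b,[(320.3,110),(320.5,230)],0.06);d=P[0]-P[1];print("pins",np.hypot(*d[:2]),P.mean(0),np.degrees(np.arctan2(d[1],d[0])))
c=np.load("pics/w_held.npz")
s=arm.state();e=s["eef_pos"];zt=e[2]-0.155-0.038+0.012
u=np.array([np.cos(np.radians(-27.9)),np.sin(np.radians(-27.9))]);v=np.array([-u[1],u[0]])
for nm,q,z in [("hole",(320,138),zt),("edgeL",(230,78),zt),("edgeR",(414,78),zt)]:
    w=px2w(c,q,z)[0][:2]-e[:2];print(nm,w@u,w@v)
cx,cy=0.5123,-0.2303
o=ori(np.radians(-72.1))
arm.move_straight((cx,cy,0.295),rate=0.15,ori=o)
arm.pause(0.2)
s=arm.state();print(s["eef_pos"],s["eef_rot"],o,s["contact_force"],s["gripper_width"],s["time"])
for n in ["wrist","side","top"]:
    c=arm.capture(n);cv2.imwrite(f"pics/{n}_over.png",c["color"]);np.savez(f"pics/{n}_over.npz",**c)
```

```text
pins 0.12027035665223945 [ 0.51171349 -0.23092725  0.06      ] 17.97562168552024
hole 0.06013202212616527 0.0009221858401910515
edgeL 0.08461986940290135 0.03774383523480152
edgeR 0.08458213488201066 -0.03762393768564936
[ 0.51234762 -0.22992158  0.29500574] [-1.34105281  0.97585244 -0.97571027] [-1.34095069  0.97604675 -0.97604675] [-1.06779411 -0.62305514 -5.13808623] 0.01735728735791202 9.275
```

View pics/wrist_over.png

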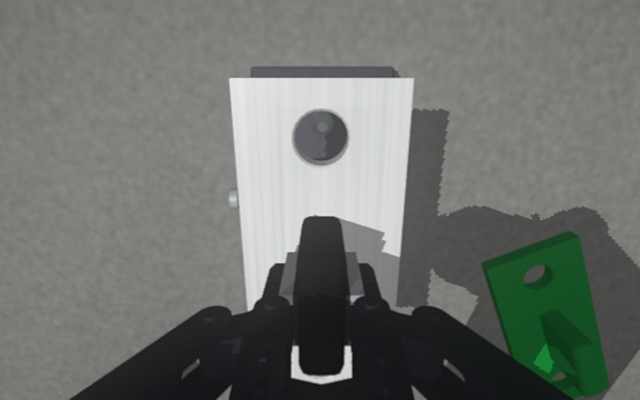

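View pics/side_over.png

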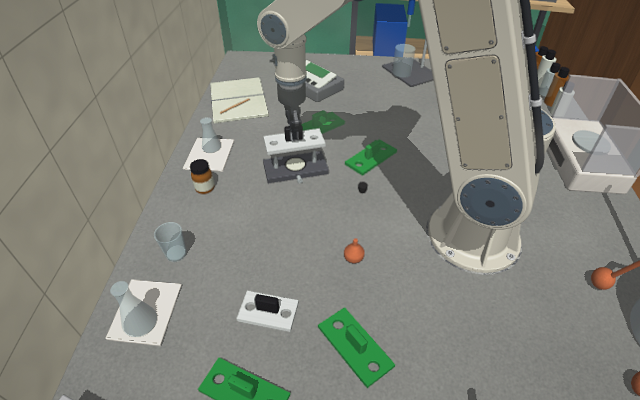

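The plate is centred in the hand, with its hole at 60.1 mm and edge at 84.6 mm. The pin tip shows through the hole at wrist (322,126). I'll lower it slowly with a force stop.

Run:
```python
from rig import arm
from h import *
c=np.load("pics/wrist_over.npz")
u=np.array([np.cos(np.radians(17.95)),np.sin(np.radians(17.95))])
print("tip",px2w(c,(322,126),0.06)[0][:2]-0.06*u)
cx,cy=0.5120,-0.2305
hit=arm.move_straight((cx,cy,0.24),rate=0.05,f_stop=8)
s=arm.state();print(hit,s["eef_pos"],s["contact_force"],s["wrist_torque"])
if not hit:
    hit=arm.move_straight((cx,cy,0.2115),rate=0.03,f_stop=8)
    s=arm.state();print(hit,s["eef_pos"],s["contact_force"],s["wrist_torque"],s["time"])
for n in ["wrist","side"]:
    c=arm.capture(n);cv2.imwrite(f"pics/{n}_down.png",c["color"]);np.savez(f"pics/{n}_down.npz",**c)
```

```text
tip [ 0.51222267 -0.23047703]
False [ 0.51214291 -0.2305698   0.24032812] [-0.55276855  0.6021282  -4.37999242] [-0.00792545  0.00975613  0.00576673]
True [ 0.51185575 -0.23044781  0.2132301 ] [-1.75294598  0.39612362  5.42633417] [0.06745641 0.01793284 0.03023589] 11.5083
```

View pics/wrist_down.png

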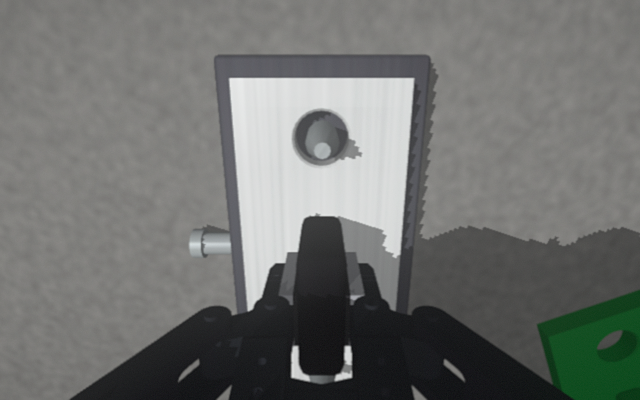

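View pics/side_down.png

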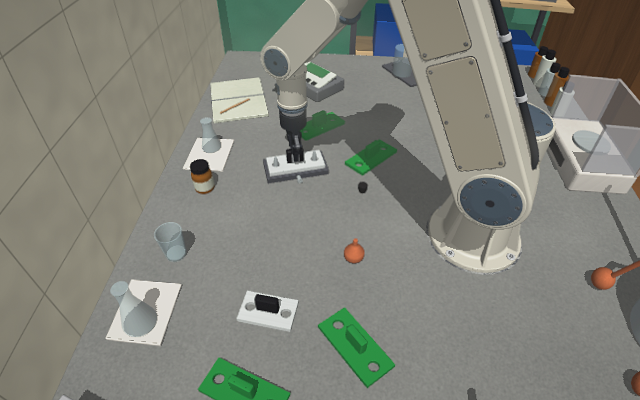

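Contact came at TCP z 0.2132 against 0.213 expected, and the pin stands in the hole at wrist (321,150). I'll release and retreat.

Run:
```python
from rig import arm
from h import *
arm.gripper_open();arm.pause(0.2)
s=arm.state();print(s["gripper_width"],s["contact_force"])
p=s["eef_pos"]
print(arm.move_straight((p[0],p[1],0.42),rate=0.12))
arm.pause(0.3)
for n in ["wrist","side"]:
    c=arm.capture(n);cv2.imwrite(f"pics/{n}_end.png",c["color"]);np.savez(f"pics/{n}_end.npz",**c)
c=np.load("pics/wrist_end.npz");im=c["color"]
m=(im.min(2)>150).astype(np.uint8);m[:70]=0;m[262:]=0;m[:,:262]=0;m[:,375:]=0
cs,_=cv2.findContours(m,cv2.RETR_EXTERNAL,cv2.CHAIN_APPROX_NONE);k=max(cs,key=cv2.contourArea)
W=px2w(c,k.reshape(-1,2),0.032);print("plate",cv2.minAreaRect((W[:,:2]*1000).astype(np.float32)))
s=arm.state();print(s["time"],s["contact_force"])
```

```text
0.08553527728649758 [-0.46885636  0.41830552 -0.53329524]
False
plate ((511.6155090332031, -230.1146240234375), (169.18212890625, 76.44361114501953), 17.847808837890625)
14.7583 [-0.34985071  0.10436778  0.41163847]
```

View pics/wrist_end.png

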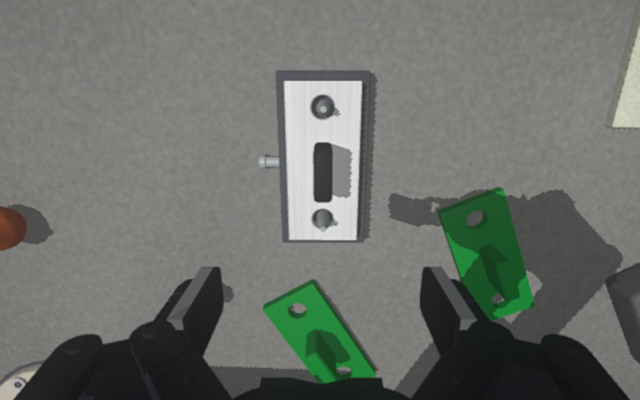

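View pics/side_end.png

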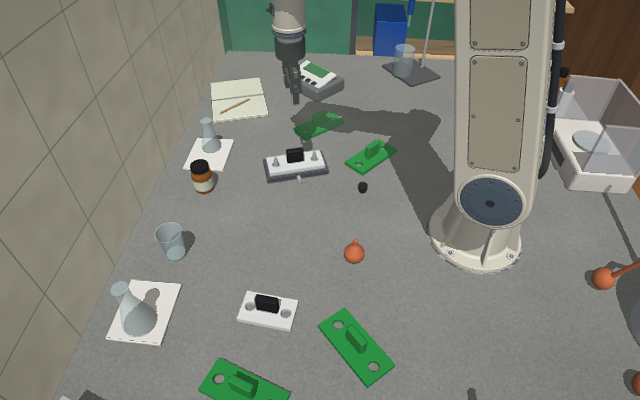

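The plate lies flat on the base with pins through both holes, at wrist (322,107) and (322,218). The short plate at side (267,310) has not moved. I'll hand it in.

```bash
python3 -c "
from rig import arm
arm.finish_job()"
```

```text
the job is handed in; nothing more can be done
```

I picked up the long aluminium plate, lowered it over the base's pins, let go and backed the gripper off clear. I then handed the job in at about 15 s of robot time; no verdict is reported.

- **Choice of plate:** it measured 170 x 77 mm, against 126 x 77 mm for the short one.
- **Lowering:** I lowered it at about 0.05 m/s, then 0.03 m/s. The force stop came at tool height 0.2132 m, against 0.213 m expected for fully home.
- **Final position:** the plate is about 0.5 mm from the measured base centre and 0.1° from the base's direction. Both pins show through the holes and it looks flat.
- **After release:** the gripper is about 0.2 m above the grasp height and touches nothing. The short plate and the green look-alikes look unmoved in the pictures.
- **Checks that failed or disagreed:** my first reading of one pin tip was off by about 5 pixels and gave a pin spacing of 123.6 mm. A closer crop gave 120.3 mm, which matches the 120 mm stated. A repeat measurement of the base in the top view also failed in my script, so I relied on the earlier top-view disc position, which agreed with the wrist view to about 1.3 mm.

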